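# Fit a hob knob on its spindle and hold it pressed in

## Robot

A 7-joint arm with a two-finger parallel gripper is mounted at the origin on the work surface. World frame = base frame: x ahead of the robot, y to its left, z up, the work surface at z = 0. Lengths are in mm, angles in rad, forces in N, time in s.
With the tool pointing down it reaches from about 400 to 875 mm from the base axis. Payload 4.4 kg.
Tool frame: the origin (TCP) lies at the very end of the fingers, on their centre line; the grasp point (between the pads) lies 19 mm behind it; y points along the fingers, x is the direction in which the jaws open and shut, and the axes are right-handed (so a half turn about y gives the same grasp; the last joint's range is limited). The gripper opens to 85 mm and grips with 20 to 120 N. Pads are 22 mm wide; open, the fingers measure 114 mm over their backs; the gripper's body (76 mm by 85 mm) begins 54 mm behind the grasp point. The pads swing forward as they close: fully open they stand 13 mm farther back than shut.
Start: joints at [1.072, 0.628, 0.038, 1.517, -0.027, 0.996, -0.02], TCP at [272.647, -590.069, 231.313] pointing down, gripper open.
Joint ranges: [-3.06, 3.06], [-0.37, 2.12], [-1.25, 1.32], [0.18, 2.47], [-1.1, 4.24], [0.23, 1.98], [-2.94, 2.94]. Speed limits (rad/s): [2.57, 2.57, 3.14, 3.14, 3.14, 3.14, 3.14].

## Interface

Orientations are given as [roll, pitch, yaw] about the fixed x, y, z axes, in that order (R = Rz(yaw) Ry(pitch) Rx(roll)).
In Python, from cell import readout, eyes, finish_job gives the robot as it stands. The module is installed in compiled form; this text tells all that it offers.
- The arm moves only by the tool apply_moves, never from a script. Its argument "commands" is a list that holds one entry, the list of rows, each a list of 6 numbers: the shift along the tool's x, y, z in units of 0.04 m (1.0 is 0.04 m), then the turn, a rotation vector about the tool's x, y, z in units of 5 degrees (1.0 is 5 degrees). A call has 1 to 8 rows; each row shifts and turns the pose as measured when the row begins, along the tool's axes as they then stand; what a row does not reach is not made up. A row lasts 1/12 s, in which the tool goes at most 41.7 mm and 7.16 degrees, less where a joint would pass 70% of its speed; a pose out of reach is approached as far as the arm can. A call with a number of a shift or a turn outside -1 to 1 is refused whole. A call with a gripper value outside its range is refused whole. "claw" is the finger opening in mm, from 0 to 85.4, set as the call begins (left out, the last holds). The fingers move at their own pace and stop on an object; the grip force is fixed at half the most. Time passes only in rows, so rows that do not move let the fingers close. It gives the time, the measured TCP pose, the force and the opening at its end, in the units of the state.
- readout.read_state(): the state, without advancing time (a new reading comes with each control period).
- eyes.get_image(name): name is "scene" or "top"; returns a dict with "image" (400x640x3 uint8, red, green, blue), "mtx" (3x3 intrinsics, pixels), "rvec" (rotation vector, rad) and "tvec" (3), from world to camera coordinates, as OpenCV has them. Camera axes: x right, y down, z forward; pixel columns grow to the right and rows downward; lengths in mm; the calibration is good to about 2 mm. A picture is of the moment at which its call begins. There is no depth.
- finish_job(): hands the job in, once; it reports no verdict.
The state is a dict: "clock": time; "qpos": joint angles; "qd": joint speeds; "tau": joint torques, N m; "eef_pos": TCP position; "tool_rot": TCP orientation; "force": force on the tool from outside, world axes, zero at the start; "torque": the same for the moment, N m; "width": finger opening in mm.
Only numpy, scipy, OpenCV 4.12 (cv2) and the standard library are available. Lean on these libraries where they do the work, as an engineer would, in place of code of your own. Each camera call takes 0.05 s, during which the arm holds its last target. There are 200 camera calls.

## Task

The small gas hob has lost its control knob: lift the loose grey cap off the spindle and stand it upright on the steel table, as it was on the hob (open end down). Then pick up the black knob, turn it so that the flat in its bore matches the flat of the D-shaped spindle, push it fully onto the spindle and keep pressing it down against the spring, as when lighting the gas. Finish while still holding the knob pressed fully in, and leave the tin, the carton and the bowl where they are.

Things in the scene. Friction and masses are not known exactly. Their poses are not given: they have to be found in the camera images.
- hob: fixed single-burner gas hob, a flat metal box 280 x 280 mm, its flat top 60 mm above the table. Origin at the centre of its underside on the table; the dark burner and a pan grate (150 x 150 mm, top 88 mm above the table) are centred 50 mm to its +x; the control spindle stands upright on its top on the -x side, 100 mm from the hob's centre in x and up to 60 mm off in y
- valve: thin dark round bezel (46 mm across, 1.5 mm high) lying on the hob's top, which carries the spindle and does not turn. Origin on the spindle's axis at the level of the hob's top; its x axis points out of the spindle's flat
- spindle_top (a point): centre of the top end of the upright brass spindle, 25 mm above the hob's top when not pressed (85 mm above the table). The spindle is a 14 mm round bar with one side cut flat over its height, the flat 2.5 mm from the axis (D section), rim chamfered 1.2 mm. x axis: out of the flat; z: up. It cannot turn, only be pressed down
- spindle (a joint): how far the spindle is pressed down, m: 0 at rest, 0.008 at its stop. A spring pushes it back up: about 3 N to start it, about 10 N at the stop
- cap: loose grey plastic cap, an upside-down cup 36 mm across and 35 mm tall (31 mm deep inside, 26 mm inner diameter), about 40 g, standing open end down on the hob's top over the spindle, hiding it. Origin at the centre of its lower rim, z axis up
- knob: loose black control knob, about 60 g, standing bore down on the table, 40 mm tall. A round skirt (50 mm across, 17 mm tall) carries an upright grip bar 14 mm wide (y), 44 mm long (x), 23 mm tall; beside the bar the skirt's top is a flat ledge 18 mm wide on which fingertips can push. x axis: along the bar to the nose on the skirt's edge. Origin on the axis at the underside, z up
- knob_nose (a point): tip of the knob's small nose on the skirt's edge, 34 mm from the knob's axis along its +x, 11 mm above the underside. It shows where the bore's flat is
- knob_bore (a point): centre of the mouth of the D-shaped bore in the knob's underside (same point as the knob's origin). The bore is 14 mm deep, 15.6 mm in diameter, its flat 3.3 mm from the axis on the nose's side (+x): it slides on freely with the nose pointing as the spindle's flat faces, within 7 degrees; farther off it jams or is forced on crooked. Fully on, this point is 14 mm below the spindle's top, 11 mm above the hob's top
- tin: bystander: closed food tin, 74 mm across, 110 mm tall, on the table. Origin at the centre of its underside. The tin and the knob may swap sides from one start to the next
- carton: bystander: red food carton, 50 x 90 x 130 mm tall, standing on the table beside the far part of the hob, on its left (+y) side. Origin at the centre of its underside
- bowl: bystander: white bowl, 120 mm across, 55 mm tall, on the table beside the far part of the hob, on its right (-y) side. Origin at the centre of its underside
Things that resemble listed ones, but are neither listed nor needed, are in the scene too. What is shaped like the knob but blue is not meant. What is shaped like the cap but red is not meant.

How it is judged:
By the outcome, as a careful person would: the job done as asked, in the order asked, and still so for the second after the job is handed in, while the arm keeps its last pose, push and grip.
It also fails if it takes over 58 s, if anything falls off the work surface, if the arm or the gripper's body presses on something with over 40 N, if the wrist force passes 120 N, or if a joint passes its speed limit or range.

## Working session

There is one attempt and no reset: what is moved stays moved. The work goes in short steps, Python scripts to look and compute and a tool call to move; the robot and the scene stay as the last step left them, time stands still between calls to the robot, and variables do not carry over. Pictures are saved under pics/ and viewed, about 8 in all and at most 12, crops included, and the job is handed in when it is done.

Besides the shell and the picture viewer there is one more tool, called in YAML: its name, and indented under it one key for each argument. apply_moves: Moves the arm, as the interface text tells. Shifts and turns lie within -1 to 1; 1 stands for 0.04 m of shift or 5 degrees of turn. Its arguments: {"type":"object","properties":{"commands":{"type":"array"},"claw":{"type":"number"}},"required":["commands"]}

```bash
mkdir -p pics; cat > h.py <<'E'
import numpy as np, cv2
from scipy.spatial.transform import Rotation as R
from cell import readout, eyes, finish_job
def grab(n,save=None):
    d=eyes.get_image(n)
    if save: cv2.imwrite(f'pics/{save}.png',d['image'][:,:,::-1])
    return d
def ray(d,uv):
    K=np.array(d['mtx'],float);Rm=cv2.Rodrigues(np.array(d['rvec'],float))[0];t=np.array(d['tvec'],float).ravel()
    v=Rm.T@np.linalg.solve(K,[uv[0],uv[1],1.]);return -Rm.T@t,v/np.linalg.norm(v)
def plane(d,uv,z):
    c,v=ray(d,uv);return c+v*(z-c[2])/v[2]
def proj(d,p):
    return cv2.projectPoints(np.array(p,float).reshape(-1,1,3),np.array(d['rvec'],float),np.array(d['tvec'],float),np.array(d['mtx'],float),None)[0].reshape(-1,2)
def st():
    s=readout.read_state();print('t',s['clock'],'p',np.round(s['eef_pos'],1),'rpy',np.round(s['tool_rot'],3),'F',np.round(s['force'],1),'w',s['width'],'q',np.round(s['qpos'],2));return s
E
python3 - <<'E'
from h import *
s=st();print(R.from_euler('xyz',s['tool_rot']).as_matrix().round(2))
import pickle
a=grab('scene','s0');b=grab('top','t0');pickle.dump((a,b),open('i0.pkl','wb'))
for d in(a,b):print(ray(d,(320,200)))
cv2.imwrite('pics/both0.png',cv2.resize(np.vstack([a['image'],b['image']])[:,:,::-1],(480,600)))
E
```

```text
t 0.0 p [ 272.4 -589.5  230.4] rpy [-1.571  0.002 -1.138] F [-0.1 -1.3  0. ] w 85.08700490627855 q [ 1.07  0.63  0.04  1.52 -0.03  1.   -0.02]
[[ 0.42 -0.    0.91]
 [-0.91  0.    0.42]
 [-0.   -1.   -0.  ]]
(array([ 887.60880407, -388.4569633 ,  974.69718998]), array([-0.33197146,  0.42271436, -0.84327191]))
(array([ 332.02657441,   51.18537437, 1312.20187965]), array([ 0.15652565, -0.00392832, -0.98766608]))
```

View pics/s0.png

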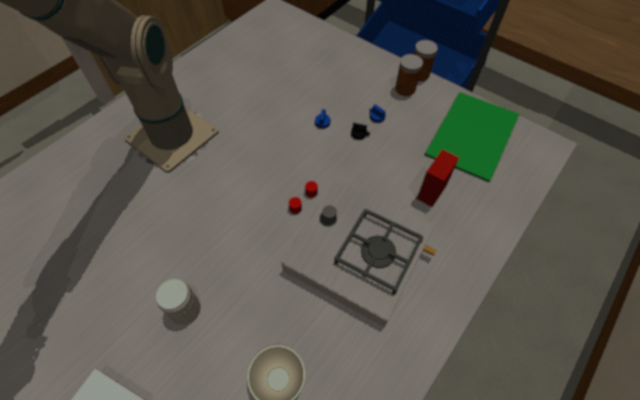

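View pics/t0.png

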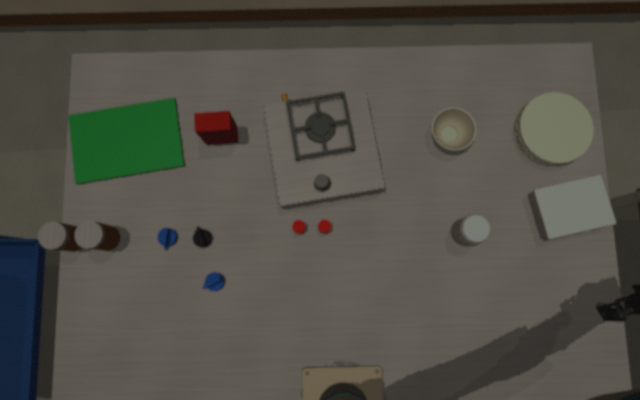

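Top view: the grey cap is at (322,182) on the hob, with red look-alikes at (300,227) and (325,227). The black knob is at (202,236), with blue look-alikes at (167,237) and (214,282). In the scene view the cap is at (329,215) and the knob at (360,130). By the description I choose the grey cap and the black knob, and check both in one crop.

```bash
python3 - <<'E'
from h import *
import pickle
a,b=pickle.load(open('i0.pkl','rb'))
def crop(d,c,r=24,k=8):
    return cv2.resize(d['image'][c[1]-r:c[1]+r,c[0]-r:c[0]+r,::-1],None,fx=6,fy=6,interpolation=cv2.INTER_CUBIC)
im=np.vstack([np.hstack([crop(b,(202,236)),crop(b,(322,182))]),np.hstack([crop(a,(360,130)),crop(a,(329,215))])])
cv2.imwrite('pics/crop0.png',np.clip(im.astype(float)*1.8,0,255).astype(np.uint8))
# black knob mask
for d,c,n in((b,(202,236),'top'),(a,(360,130),'scene')):
    g=d['image'].max(2); m=np.zeros_like(g); r=20
    m[c[1]-r:c[1]+r,c[0]-r:c[0]+r]=(g[c[1]-r:c[1]+r,c[0]-r:c[0]+r]<38)*255
    k,l,s,ce=cv2.connectedComponentsWithStats(m)
    i=1+s[1:,4].argmax();print(n,s[i],ce[i],plane(d,ce[i],20).round(1))
for n,d,uv in(('top',b,(322,181.5)),('scene',a,(329,211))):
    print('cap',plane(d,uv,95).round(1))
# hob corners top z=60, approx
for uv in((264,100),(368,94),(384,188),(281,203)):print('hob',plane(b,uv,60).round(0))
for uv in((300,227),(325,227)):print('red',plane(b,uv,35).round(0))
for uv in((167,237),(214,282)):print('blue',plane(b,uv,20).round(0))
print('tin',plane(b,(475,229),110).round(0))
E
```

```text
top [194 228  18  19 245] [202.15918367 237.59591837] [442.8 361.8  20. ]
scene [352 124  17  15 192] [358.95833333 131.34895833] [450.3 357.2  20. ]
cap [572.6  40.1  95. ]
cap [578.5  41.2  95. ]
hob [807. 191.  60.]
hob [817. -90.  60.]
hob [ 558. -122.   60.]
hob [525. 148.  60.]
red [464. 101.  35.]
red [462.  35.  35.]
blue [447. 455.  20.]
blue [325. 329.  20.]
tin [ 441. -337.  110.]
```

View pics/crop0.png

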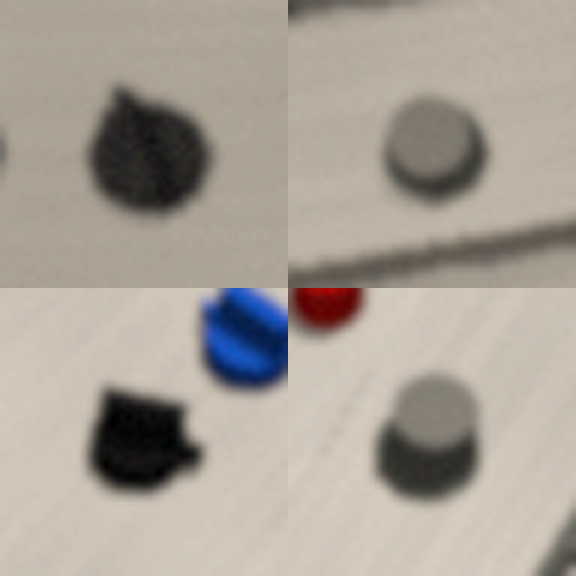

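The crop confirms the black knob (upright bar, nose at the upper left in the top view) and the grey cap. Next: refined positions and the first moves.

```bash
cat >> h.py <<'E'
def to(p,jaw=None):
    """print tool-axis shift (units of 40mm) and turn about tool y (units of 5deg) to reach p, jaw axis yaw (deg, mod 180)"""
    s=st();M=R.from_euler('xyz',s['tool_rot']).as_matrix()
    print('shift',((M.T@(np.array(p)-s['eef_pos']))/40).round(2))
    y=np.degrees(np.arctan2(M[1,0],M[0,0]))
    up=np.array([0,0,-1.]);tilt=M.T@np.cross(M[:,1],up)
    print('jaw yaw',y.round(1),'tilt fix(5deg)',np.degrees(tilt/5).round(2))
    if jaw is not None:
        e=(jaw-y+90)%180-90;print('turn y',round(-e/5,2))
E
python3 - <<'E'
from h import *
import pickle
a,b=pickle.load(open('i0.pkl','rb'))
print('capT',plane(b,(321.3,180.4),95).round(1),'capS',plane(a,(328.7,210.9),95).round(1))
n=plane(b,(197.3,226.6),11);c=plane(b,(202.6,237.9),12)
print('nose',n.round(1),'cen',c.round(1),np.linalg.norm((n-c)[:2]),np.degrees(np.arctan2(*(n-c)[1::-1])))
nS=plane(a,(336+200/6-.4,106+(456-288)/6-.4),11);print('noseS',nS.round(1))
to([574,40,200],-83)
E
```

```text
capT [575.5  41.9  95. ] capS [577.8  41.   95. ]
nose [473.5 377.4  11. ] cen [442.7 362.5  12. ] 34.231319001602394 25.787514741029806
noseS [475.3 375.8  11. ]
t 0.1 p [ 272.4 -589.6  230.5] rpy [-1.571  0.002 -1.138] F [-0.3  0.1  1.4] w 85.89108766332289 q [ 1.07  0.63  0.04  1.52 -0.03  1.   -0.02]
shift [-11.13   0.78  13.45]
jaw yaw -65.2 tilt fix(5deg) [-0.    0.   -0.02]
turn y 3.56
```

apply_moves:
  commands:
    - [[-0.62,0,0.75,0,0,0],[-0.62,0,0.75,0,0,0],[-0.62,0,0.75,0,0,0],[-0.62,0,0.75,0,0,0],[-0.62,0,0.75,0,0,0],[-0.62,0,0.75,0,0,0],[-0.62,0,0.75,0,0,0],[-0.62,0,0.75,0,0,0]]
  claw: 85

```text
clock: 0.77
eef_pos: [403.9, -307.9, 224.9]
tool_rot: [-1.58, 0.002, -1.159]
force: [0.9, 0.1, 0.4]
width: 84.7
```

apply_moves:
  commands:
    - [[-0.62,0,0.75,0,0,0],[-0.62,0,0.75,0,0,0],[-0.62,0,0.75,0,0,0],[-0.62,0,0.75,0,0,0],[-0.62,0,0.75,0,0,0],[-0.62,0,0.75,0,0,0],[-0.62,0,0.75,0,0,0],[-0.62,0,0.75,0,0,0]]

```text
clock: 1.43
eef_pos: [546.7, -14.5, 221.7]
tool_rot: [-1.583, 0.004, -1.16]
force: [-0.1, -1.0, 0.4]
width: 85.0
```

```bash
python3 -c "
from h import *
to([576,41.3,140],-83)"
```

```text
t 1.4333 p [546.7 -14.5 221.7] rpy [-1.583  0.004 -1.16 ] F [-0.1 -1.   0.4] w 85.02170135120231 q [-0.03  0.5   0.01  1.81 -0.    0.85 -1.18]
shift [-0.98  2.03  1.25]
jaw yaw -66.4 tilt fix(5deg) [ 0.14  0.   -0.04]
turn y 3.31
```

apply_moves:
  commands:
    - [[-0.33,0.3,0.42,0,0,0],[-0.33,0.3,0.42,0,0,0],[-0.33,0.3,0.42,0,0,0],[0,0.3,0,0.14,0.8,0],[0,0.3,0,0,0.8,0],[0,0.3,0,0,0.8,0],[0,0.3,0,0,0.8,0],[0,0,0,0,0,0]]

```text
clock: 2.1
eef_pos: [580.4, 63.0, 131.5]
tool_rot: [-1.569, 0.011, -1.43]
force: [-0.6, -0.4, -0.2]
width: 84.9
```

```bash
python3 -c "
from h import *
to([576,41.3,68],-83)"
```

```text
t 2.1 p [580.4  63.  131.5] rpy [-1.569  0.011 -1.43 ] F [-0.6 -0.4 -0.2] w 84.93339326456797 q [-0.19  0.66  0.07  1.8  -0.09  0.68 -1.5 ]
shift [ 0.54  1.58 -0.19]
jaw yaw -81.9 tilt fix(5deg) [-0.02  0.   -0.13]
turn y 0.21
```

apply_moves:
  commands:
    - [[0.27,0,-0.1,0,0.2,-0.13],[0.27,0,-0.09,0,0,0],[0,0,0,0,0,0],[0,0.4,0,0,0,0],[0,0.4,0,0,0,0],[0,0.3,0,0,0,0],[0,0.25,0,0,0,0],[0,0,0,0,0,0]]

```text
clock: 2.77
eef_pos: [578.5, 33.2, 80.7]
tool_rot: [-1.561, -0.003, -1.446]
force: [-0.7, 0.1, -0.2]
width: 84.7
```

```bash
python3 -c "
from h import *
to([576,41.3,68],-83)"
```

```text
t 2.7667 p [578.5  33.2  80.7] rpy [-1.561 -0.003 -1.446] F [-0.7  0.1 -0.2] w 84.7056626963668 q [-0.15  0.73  0.07  1.85 -0.08  0.55 -1.48]
shift [-0.21  0.32 -0.04]
jaw yaw -82.9 tilt fix(5deg) [-0.12  0.    0.04]
turn y 0.03
```

apply_moves:
  commands:
    - [[-0.2,0,-0.04,-0.12,0,0],[0,0.3,0,0,0,0],[0,0,0,0,0,0]]

```text
clock: 3.02
eef_pos: [576.9, 40.7, 69.7]
tool_rot: [-1.569, -0.003, -1.447]
force: [0.5, -0.2, 0.3]
width: 85.2
```

```bash
python3 -c "
from h import *
to([576,41.3,68],-83)"
```

```text
t 3.0167 p [576.9  40.7  69.7] rpy [-1.569 -0.003 -1.447] F [ 0.5 -0.2  0.3] w 85.16573637584214 q [-0.17  0.75  0.07  1.85 -0.09  0.54 -1.49]
shift [-0.02  0.04 -0.02]
jaw yaw -82.9 tilt fix(5deg) [-0.02  0.    0.04]
turn y 0.02
```

Good, so close.

apply_moves:
  commands:
    - [[0,0,0,0,0,0],[0,0,0,0,0,0],[0,0,0,0,0,0],[0,0,0,0,0,0],[0,0,0,0,0,0],[0,0,0,0,0,0]]
  claw: 25

```text
clock: 3.52
eef_pos: [578.1, 41.5, 71.1]
tool_rot: [-1.566, -0.003, -1.446]
force: [-0.0, 0.2, -1.2]
width: 34.2
```

apply_moves:
  commands:
    - [[0,0,0,0,0,0],[0,-0.2,0,0,0,0],[0,-0.5,0,0,0,0],[0,-0.7,0,0,0,0],[0,-0.7,0,0,0,0],[0,-0.5,0,0,0,0],[0,0,0,0,0,0]]

```text
clock: 4.1
eef_pos: [576.0, 41.3, 179.9]
tool_rot: [-1.571, -0.003, -1.446]
force: [0.2, -0.9, -0.5]
width: 34.0
```

```bash
python3 -c "
from h import *
to([450,-130,160],-90)"
```

```text
t 4.1 p [576.   41.3 179.9] rpy [-1.571 -0.003 -1.446] F [ 0.2 -0.9 -0.5] w 34.01895273738177 q [-0.18  0.59  0.1   1.78 -0.07  0.78 -1.5 ]
shift [ 3.86  0.51 -3.66]
jaw yaw -82.9 tilt fix(5deg) [0.   0.   0.04]
turn y 1.43
```

apply_moves:
  commands:
    - [[0.4,0,-0.38,0,0,0],[0.6,0,-0.57,0,0,0],[0.6,0,-0.57,0,0,0],[0.6,0,-0.57,0,0,0],[0.6,0,-0.57,0,0,0],[0.6,0,-0.57,0,0,0],[0.4,0,-0.4,0,0,0],[0,0,0,0,0,0]]

```text
clock: 4.77
eef_pos: [447.0, -130.6, 180.8]
tool_rot: [-1.565, -0.001, -1.439]
force: [-0.8, -0.7, -0.1]
width: 34.1
```

```bash
python3 - <<'E'
from h import *
import pickle
to([450,-130,16],-83)
a=grab('scene','s1');b=grab('top','t1');pickle.dump((a,b),open('i1.pkl','wb'))
def crop(d,p,r=16):
    c=proj(d,p)[0].round().astype(int);print(c)
    return cv2.resize(d['image'][c[1]-r:c[1]+r,c[0]-r:c[0]+r,::-1],None,fx=12,fy=12,interpolation=cv2.INTER_CUBIC)
im=np.hstack([crop(b,[576,41,85]),crop(a,[576,41,85])])
cv2.imwrite('pics/crop1.png',np.clip(im.astype(float)*1.6,0,255).astype(np.uint8))
E
```

```text
t 4.7667 p [ 447.  -130.6  180.8] rpy [-1.565e+00 -1.000e-03 -1.439e+00] F [-0.8 -0.7 -0.1] w 34.130397511149326 q [ 0.17  0.44  0.08  2.08 -0.06  0.62 -1.15]
shift [-0.01  4.12  0.05]
jaw yaw -82.5 tilt fix(5deg) [-0.07  0.    0.01]
turn y 0.11
[322 181]
[328 213]
```

View pics/crop1.png

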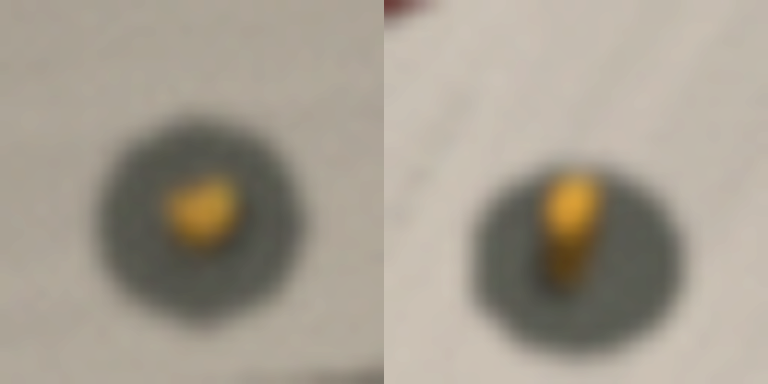

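The crop shows the brass spindle in the bezel, with the top view centred at about (200,212) and the scene view at about (572,205). I'll average a few frames and rectify both views onto z=85 to get the direction of the flat.

```bash
python3 - <<'E'
from h import *
import pickle
c=np.array([576.,41.])
S=0.25;N=160
gx,gy=np.meshgrid(np.arange(N),np.arange(N)) # col -> -y , row -> -x (like the top view)
def world(z): return np.stack([c[0]-(gy-N/2)*S,c[1]-(gx-N/2)*S,np.full(gx.shape,z)],-1).reshape(-1,3)
out=[];W=[]
for n in('top','scene'):
    ims=[grab(n) for _ in range(8)];d=ims[0]
    im=np.mean([i['image'].astype(np.float32) for i in ims],0)
    pickle.dump((d,im),open(f'avg_{n}.pkl','wb'))
    rec={}
    for z in(85,61.5):
        p=proj(d,world(z)).reshape(N,N,2).astype(np.float32)
        rec[z]=cv2.remap(im.astype(np.float32),p[...,0],p[...,1],cv2.INTER_CUBIC)
    w=rec[85][...,0]-rec[85][...,2];W.append(w)
    out.append(np.hstack([rec[85],rec[61.5]]))
    # bezel centre by otsu of brightness at z=61.5
    g=np.clip(rec[61.5].max(2)-0,0,255).astype(np.uint8)
    m=((cv2.GaussianBlur(g,(5,5),0)<95)|((rec[61.5][...,0]-rec[61.5][...,2])>30)).astype(np.uint8)
    print(n,'brightness pct',np.percentile(g,[2,30,50,90]))
    # principal axes of weighted brass
    ww=np.where(w>0.35*w.max(),1.,0);x=(c[0]-(gy-N/2)*S);y=(c[1]-(gx-N/2)*S)
    mx,my=(ww*x).sum()/ww.sum(),(ww*y).sum()/ww.sum()
    C=np.cov(np.vstack([x.ravel(),y.ravel()]),aweights=ww.ravel())
    e,v=np.linalg.eigh(C);print('area',ww.sum()*S*S,'cen',mx,my,'sd',np.sqrt(e),'minor axis yaw',np.degrees(np.arctan2(v[1,0],v[0,0])),'wmax',w.max())
im=np.vstack([cv2.resize(o,None,fx=1.8,fy=1.8) for o in out])[:,:,::-1]*1.6
im=np.clip(im,0,255).astype(np.uint8)
cv2.imwrite('pics/rect1.png',im)
E
```

```text
top brightness pct [48. 53. 56. 92.]
area 181.3125 cen 572.7421578765943 38.9552740434333 sd [3.59387323 4.05072733] minor axis yaw -149.2870671182007 wmax 79.21466
scene brightness pct [ 45.  56.  58. 107.]
area 195.25 cen 577.695742637644 35.35699423815621 sd [2.8479602  5.64511663] minor axis yaw -148.26825987135726 wmax 100.91893
```

View pics/rect1.png

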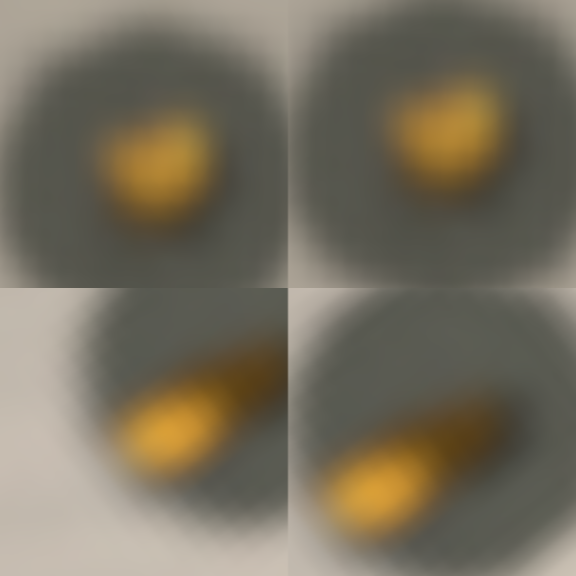

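```bash
cat > flat.py <<'E'
from h import *
import pickle
for n in('top','scene'):
    d,im=pickle.load(open(f'avg_{n}.pkl','rb'))
    c=proj(d,[576,41,61.5])[0]; r=16;x0,y0=(c-r).round().astype(int)
    k=8;cr=cv2.resize(im[y0:y0+2*r,x0:x0+2*r],None,fx=k,fy=k,interpolation=cv2.INTER_CUBIC)
    g=cr.mean(2);w=cr[...,0]-cr[...,2]
    lo=np.median(g[(g<70)&(w<15)]);hi=np.percentile(g,90);
    m=((g<(lo+hi)/2)|(w>25)).astype(np.uint8)
    nn,l,s,_=cv2.connectedComponentsWithStats(m);i=l[int((c[1]-y0)*k),int((c[0]-x0)*k)]
    cs=max(cv2.findContours((l==i).astype(np.uint8),cv2.RETR_EXTERNAL,cv2.CHAIN_APPROX_NONE)[0],key=len)
    cs=cv2.convexHull(cs)
    f=lambda q:(np.array(q)+.5)/k-.5+[x0,y0]
    W=np.array([plane(d,q,61.5) for q in f(cs[:,0,:].astype(float))])
    (ex,ey),er=cv2.minEnclosingCircle(W[:,:2].astype(np.float32))
    E=cv2.fitEllipse(W[:,:2].astype(np.float32));ax=np.array(E[0]);print(n,'bezel',np.round(ax,1),'axes',np.round(E[1],1))
    # half-level brass contour about the axis at z=85 (84.4 rim)
    th=np.arange(-180,180,10);rr=np.arange(0,14,.1);row=[]
    for t in np.radians(th):
        P=np.stack([ax[0]-1*0+rr*np.cos(t),ax[1]+rr*np.sin(t),np.full(rr.shape,84.4)],-1)
        uv=proj(d,P).astype(np.float32)
        v=cv2.remap((im[...,0]-im[...,2]).astype(np.float32),uv[None,:,0],uv[None,:,1],cv2.INTER_CUBIC)[0]
        row.append((v,))
    V=np.array([q[0] for q in row]);bg=5.;lev=(np.median(V[:,0])+bg)/2;print('level',lev,'centre',np.median(V[:,0]))
    print([(int(a),round(float(rr[np.argmax(v<lev)]),1)) for a,v in zip(th,V)])
E
python3 flat.py
```

```text
top bezel [575.2  39.4] axes [45.4 45.5]
level 38.366764 centre 71.73353
[(-180, 9.0), (-170, 8.9), (-160, 8.5), (-150, 8.5), (-140, 8.3), (-130, 8.1), (-120, 7.9), (-110, 7.6), (-100, 7.4), (-90, 7.2), (-80, 6.9), (-70, 6.7), (-60, 6.4), (-50, 5.8), (-40, 5.2), (-30, 4.6), (-20, 4.1), (-10, 3.7), (0, 3.4), (10, 3.3), (20, 3.2), (30, 3.3), (40, 3.6), (50, 3.9), (60, 4.1), (70, 4.7), (80, 5.6), (90, 6.2), (100, 6.5), (110, 7.0), (120, 7.2), (130, 7.5), (140, 8.0), (150, 8.2), (160, 8.6), (170, 8.8)]
scene bezel [577.1  38.5] axes [45.4 46. ]
level 51.12507 centre 97.25014
[(-180, 6.4), (-170, 6.3), (-160, 6.4), (-150, 6.4), (-140, 6.5), (-130, 6.8), (-120, 7.0), (-110, 7.4), (-100, 7.8), (-90, 8.3), (-80, 8.9), (-70, 9.7), (-60, 9.5), (-50, 8.3), (-40, 6.8), (-30, 5.6), (-20, 4.9), (-10, 4.3), (0, 3.9), (10, 3.7), (20, 3.6), (30, 3.5), (40, 3.6), (50, 3.7), (60, 4.0), (70, 4.3), (80, 4.7), (90, 5.3), (100, 5.7), (110, 6.1), (120, 6.3), (130, 6.5), (140, 6.6), (150, 6.5), (160, 6.5), (170, 6.5)]
```

apply_moves:
  commands:
    - [[0,0.5,0,0,0,0],[0,0.9,0,0,0,0],[0,0.9,0,0,0,0],[0,0.8,0,0,0,0],[0,0.3,0,0,0,0],[0,0,0,0,0,0]]

```text
clock: 6.17
eef_pos: [458.4, -127.7, 42.6]
tool_rot: [-1.549, -0.004, -1.433]
force: [0.1, -1.3, -0.7]
width: 33.7
```

```bash
python3 -c "
from h import *
to([450,-130,16],-83)"
```

```text
t 6.1667 p [ 458.4 -127.7   42.6] rpy [-1.549 -0.004 -1.433] F [ 0.1 -1.3 -0.7] w 33.712441223565854 q [ 0.2   0.71  0.03  2.16 -0.09  0.25 -1.13]
shift [ 0.02  0.66 -0.23]
jaw yaw -82.1 tilt fix(5deg) [-0.25  0.    0.05]
turn y 0.18
```

apply_moves:
  commands:
    - [[0.5,0,0.3,0,0,0],[0.7,0,0.35,0,0,0],[0.7,0,0.35,-0.1,0,0],[0.5,0,0.3,-0.1,0,0],[0,0,0,0,0,0]]

```text
clock: 6.58
eef_pos: [524.0, -217.5, 45.3]
tool_rot: [-1.572, -0.003, -1.428]
force: [1.2, -1.1, -0.0]
width: 33.9
```

```bash
python3 -c "
from h import *
to([520,-220,14],-83)"
```

```text
t 6.5833 p [ 524.  -217.5   45.3] rpy [-1.572 -0.003 -1.428] F [ 1.2 -1.1 -0. ] w 33.868058942053445 q [ 0.32  0.78  0.03  1.89 -0.04  0.47 -1.05]
shift [ 0.04  0.78 -0.11]
jaw yaw -81.8 tilt fix(5deg) [0.01 0.   0.03]
turn y 0.23
```

apply_moves:
  commands:
    - [[0,0.25,0,0,0,0],[0,0.25,0,0,0,0],[0,0.1,0,0,0,0],[0,0.05,0,0,0,0],[0,0,0,0,0,0]]

```text
clock: 7.0
eef_pos: [523.1, -216.3, 18.8]
tool_rot: [-1.571, -0.002, -1.428]
force: [-0.6, -0.5, -0.1]
width: 34.2
```

```bash
python3 -c "
from h import *
to([520,-220,11],-83)"
```

```text
t 7.0 p [ 523.1 -216.3   18.8] rpy [-1.571 -0.002 -1.428] F [-0.6 -0.5 -0.1] w 34.17556231253492 q [ 0.32  0.82  0.03  1.9  -0.05  0.42 -1.04]
shift [ 0.08  0.19 -0.09]
jaw yaw -81.8 tilt fix(5deg) [0.01 0.   0.02]
turn y 0.23
```

apply_moves:
  commands:
    - [[0,0.1,0,0,0,0],[0,0.05,0,0,0,0],[0,0,0,0,0,0]]

```text
clock: 7.25
eef_pos: [521.8, -214.1, 11.9]
tool_rot: [-1.573, -0.0, -1.426]
force: [0.5, -0.4, -0.4]
width: 34.1
```

apply_moves:
  commands:
    - [[0,0.05,0,0,0,0],[0,0.03,0,0,0,0],[0,0,0,0,0,0]]

```text
clock: 7.5
eef_pos: [522.1, -214.0, 11.3]
tool_rot: [-1.572, -0.001, -1.426]
force: [-0.6, -0.7, -1.1]
width: 34.2
```

apply_moves:
  commands:
    - [[0,0.05,0,0,0,0],[0,0,0,0,0,0]]

```text
clock: 7.67
eef_pos: [522.7, -214.3, 11.1]
tool_rot: [-1.571, -0.002, -1.426]
force: [1.3, -0.4, -0.9]
width: 33.6
```

apply_moves:
  commands:
    - [[0,0.05,0,0,0,0],[0,0.05,0,0,0,0]]

```text
clock: 7.83
eef_pos: [523.1, -214.4, 10.6]
tool_rot: [-1.57, -0.002, -1.426]
force: [-5.9, 2.8, 29.2]
width: 34.0
```

apply_moves:
  commands:
    - [[0,-0.04,0,0,0,0],[0,0,0,0,0,0]]

```text
clock: 8.0
eef_pos: [523.6, -214.6, 13.2]
tool_rot: [-1.568, -0.003, -1.426]
force: [-0.3, 0.3, -0.1]
width: 34.1
```

apply_moves:
  commands:
    - [[0,0,0,0,0,0],[0,0,0,0,0,0],[0,0,0,0,0,0],[0,0,0,0,0,0]]
  claw: 70

```text
clock: 8.33
eef_pos: [523.4, -214.5, 11.9]
tool_rot: [-1.569, -0.002, -1.426]
force: [0.2, 0.1, -0.1]
width: 69.7
```

apply_moves:
  commands:
    - [[0,-0.3,0,0,0,0],[0,-0.6,0,0,0,0],[0,-0.9,0,0,0,0],[0,-0.9,0,0,0,0],[0,-0.6,0,0,0,0],[0,-0.3,0,0,0,0]]

```text
clock: 8.83
eef_pos: [519.7, -212.9, 159.6]
tool_rot: [-1.579, 0.003, -1.426]
force: [0.4, -0.4, -0.6]
width: 70.1
```

```bash
python3 -c "
from h import *
to([443.5,362,160],25.5-90)"
```

```text
t 8.8333 p [ 519.7 -212.9  159.6] rpy [-1.579  0.003 -1.426] F [ 0.4 -0.4 -0.6] w 70.0948794087233 q [ 0.31  0.6   0.05  1.83 -0.04  0.72 -1.05]
shift [-14.5    0.04   0.19]
jaw yaw -81.7 tilt fix(5deg) [ 0.09  0.   -0.04]
turn y -3.44
```

apply_moves:
  commands:
    - [[-0.6,0,0,0.09,0,0],[-0.95,0,0,0,0,0],[-0.95,0,0,0,0,0],[-0.95,0,0,0,0,0],[-0.95,0,0,0,0,0],[-0.95,0,0,0,0,0],[-0.95,0,0,0,0,0],[-0.95,0,0,0,0,0]]

```text
clock: 9.5
eef_pos: [483.7, 70.9, 170.1]
tool_rot: [-1.551, -0.01, -1.449]
force: [0.6, 0.6, -0.2]
width: 70.0
```

apply_moves:
  commands:
    - [[-0.95,0,0,0,0,0],[-0.95,0,0,0,0,0],[-0.95,0,0,0,0,0],[-0.95,0,0,0,0,0],[-0.95,0,0,0,0,0],[-0.95,0,0,0,0,0],[-0.7,0,0,0,0,0],[0,0,0,0,0,0]]

```text
clock: 10.17
eef_pos: [445.0, 348.5, 174.2]
tool_rot: [-1.546, -0.001, -1.437]
force: [-0.5, 0.9, -0.6]
width: 70.1
```

```bash
python3 -c "
from h import *
to([443.5,362,100],25.5-90)"
```

```text
t 10.1667 p [445.  348.5 174.2] rpy [-1.546e+00 -1.000e-03 -1.437e+00] F [-0.5  0.9 -0.6] w 70.09435269933304 q [-0.8   0.57  0.12  1.84 -0.08  0.71 -2.08]
shift [-0.34  1.86 -0.04]
jaw yaw -82.3 tilt fix(5deg) [-0.28  0.    0.01]
turn y -3.57
```

apply_moves:
  commands:
    - [[-0.3,0,0,-0.28,-0.9,0],[0,0.3,0,0,-0.9,0],[0,0.5,0,0,-0.9,0],[0,0.5,0,0,-0.8,0],[0,0.3,0,0,0,0],[0,0,0,0,0,0]]
  claw: 50

```text
clock: 10.67
eef_pos: [442.4, 364.5, 113.1]
tool_rot: [-1.567, 0.001, -1.108]
force: [0.5, -0.3, 0.1]
width: 49.8
```

```bash
python3 -c "
from h import *
to([443.5,362,60],25.5-90)"
```

```text
t 10.6667 p [442.4 364.5 113.1] rpy [-1.567e+00  1.000e-03 -1.108e+00] F [ 0.5 -0.3  0.1] w 49.83953378249843 q [-0.75  0.67  0.01  1.85 -0.01  0.62 -1.84]
shift [ 0.07  1.33 -0.01]
jaw yaw -63.5 tilt fix(5deg) [-0.05  0.   -0.01]
turn y 0.2
```

apply_moves:
  commands:
    - [[0.06,0.4,0,0,0.2,0],[0,0.6,0,0,0,0],[0,0.5,0,0,0,0],[0,0.4,0,0,0,0],[0,0.2,0,0,0,0],[0,0,0,0,0,0]]

```text
clock: 11.17
eef_pos: [447.9, 361.6, 32.7]
tool_rot: [-1.56, 0.001, -1.132]
force: [0.2, 0.6, -0.2]
width: 50.3
```

```bash
python3 -c "
from h import *
to([443.5,362,21],25.5-90)"
```

```text
t 11.1667 p [447.9 361.6  32.7] rpy [-1.560e+00  1.000e-03 -1.132e+00] F [ 0.2  0.6 -0.2] w 50.29549964172803 q [-0.74  0.8   0.01  1.88 -0.02  0.45 -1.85]
shift [-0.06  0.29 -0.1 ]
jaw yaw -64.8 tilt fix(5deg) [-0.13  0.   -0.01]
turn y -0.07
```

apply_moves:
  commands:
    - [[-0.06,0.1,-0.07,-0.1,0,0],[0,0.1,0,0,0,0],[0,0.06,0,0,0,0],[0,0,0,0,0,0]]

```text
clock: 11.5
eef_pos: [445.9, 363.7, 25.1]
tool_rot: [-1.565, 0.002, -1.132]
force: [0.8, -1.1, 0.5]
width: 49.9
```

```bash
python3 -c "
from h import *
to([444.5,362,21],25.5-90)"
```

```text
t 11.5 p [445.9 363.7  25.1] rpy [-1.565  0.002 -1.132] F [ 0.8 -1.1  0.5] w 49.93606144704059 q [-0.74  0.82  0.01  1.88 -0.02  0.44 -1.85]
shift [ 0.02  0.1  -0.05]
jaw yaw -64.9 tilt fix(5deg) [-0.07  0.   -0.02]
turn y -0.08
```

apply_moves:
  commands:
    - [[0.03,0.1,-0.03,-0.07,0,0],[0,0.02,0,0,0,0],[0,0,0,0,0,0]]

```text
clock: 11.75
eef_pos: [446.1, 362.7, 21.2]
tool_rot: [-1.569, 0.002, -1.132]
force: [0.1, 0.8, 0.1]
width: 50.2
```

apply_moves:
  commands:
    - [[0,0,0,0,0,0],[0,0,0,0,0,0],[0,0,0,0,0,0],[0,0,0,0,0,0],[0,0,0,0,0,0],[0,0,0,0,0,0]]
  claw: 5

```text
clock: 12.25
eef_pos: [446.3, 362.9, 21.6]
tool_rot: [-1.568, 0.003, -1.132]
force: [0.3, -0.3, -0.1]
width: 12.4
```

apply_moves:
  commands:
    - [[0,-0.2,0,0,0,0],[0,-0.5,0,0,0,0],[0,-0.9,0,0,0,0],[0,-0.9,0,0,0,0],[0,-0.8,0,0,0,0],[0,-0.3,0,0,0,0],[0,0,0,0,0,0]]

```text
clock: 12.83
eef_pos: [444.6, 360.8, 172.2]
tool_rot: [-1.574, 0.001, -1.132]
force: [0.5, -0.6, -0.7]
width: 12.4
```

```bash
python3 - <<'E'
from h import *
import pickle
to([576.5,40,160],23-90)
a=grab('scene','s2');b=grab('top','t2');s=st();pickle.dump((a,b,s),open('i2.pkl','wb'))
p=s['eef_pos']
def crop(d,p,r=24,k=8):
    c=proj(d,p)[0].round().astype(int);print(c-r)
    return cv2.resize(d['image'][c[1]-r:c[1]+r,c[0]-r:c[0]+r,::-1],None,fx=k,fy=k,interpolation=cv2.INTER_CUBIC)
# also the placed cap
im=np.hstack([crop(b,p),crop(a,p)])
print('cap',proj(b,[523,-214.5,35]),proj(a,[523,-214.5,35]))
cv2.imwrite('pics/crop2.png',np.clip(im.astype(float)*1.8,0,255).astype(np.uint8))
E
```

```text
t 12.8333 p [444.6 360.8 172.2] rpy [-1.574e+00  1.000e-03 -1.132e+00] F [ 0.5 -0.6 -0.7] w 12.431707252288883 q [-0.74  0.59  0.02  1.8  -0.02  0.76 -1.85]
shift [ 8.66  0.3  -0.42]
jaw yaw -64.9 tilt fix(5deg) [ 0.04  0.   -0.01]
turn y 0.42
t 12.9333 p [443.6 360.  169.5] rpy [-1.578 -0.    -1.132] F [ 0.  -0.5 -0.2] w 12.631534776464134 q [-0.74  0.59  0.02  1.8  -0.02  0.75 -1.85]
[164 208]
[338  69]
cap [[418.01463831 202.00876414]] [[243.58832109 283.88784962]]
```

View pics/crop2.png

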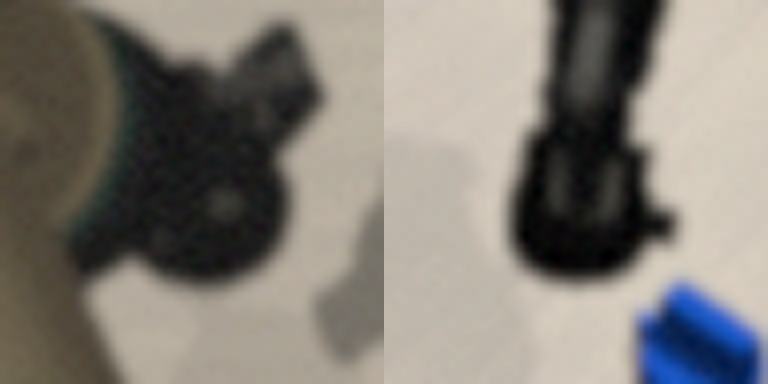

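View pics/s2.png

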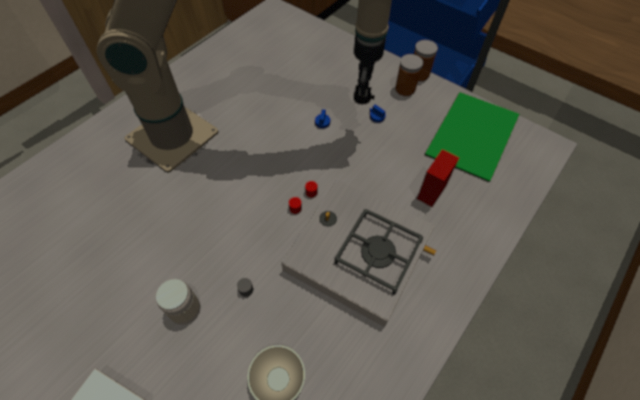

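```bash
python3 - <<'E'
from h import *
import pickle
a,b,s=pickle.load(open('i2.pkl','rb'))
p=np.array(s['eef_pos'])+[.5,.4,1.3]
yaw=np.radians(25.1);u=np.array([np.cos(yaw),np.sin(yaw)])
n=plane(a,(338+(675-384)/8-.44,69+228/8-.44),p[2]-10.4)
print('nose',n.round(1),'expected if centred',(p[:2]+34*u).round(1))
# project skirt bottom circle (z=p-21.4) and top rim (p-4.4) if centred, into crop coords
t=np.linspace(0,2*np.pi,73)
for nm,d,o in(('top',b,(164,208)),('scene',a,(338,69))):
    ex=[]
    for z in(-21.4,-4.4):
        C=np.stack([p[0]+25*np.cos(t),p[1]+25*np.sin(t),np.full(t.shape,p[2]+z)],-1)
        ex.append((proj(d,C)-o+.44)*8)
    E=np.vstack(ex);print(nm,'min',E.min(0).round(),'max',E.max(0).round())
    print('  1mm along bar in crop px',((proj(d,[p[0]+u[0],p[1]+u[1],p[2]])-proj(d,p))*8).round(2))
E
```

```text
nose [473.9 375.  160.4] expected if centred [474.9 374.9]
top min [110. 112.] max [294. 285.]
  1mm along bar in crop px [[-1.39 -3.04]]
scene min [121. 149.] max [270. 288.]
  1mm along bar in crop px [[2.88 0.48]]
```

apply_moves:
  commands:
    - [[0.5,0,0,0.04,0,0],[0.9,0,-0.05,0,0,0],[0.95,0,-0.05,0,0,0],[0.95,0,-0.05,0,0,0],[0.95,0,-0.05,0,0,0],[0.95,0,-0.05,0,0,0],[0.95,0,-0.05,0,0.1,0],[0.9,0,-0.05,0,0.2,0]]

```text
clock: 13.6
eef_pos: [542.8, 99.5, 154.2]
tool_rot: [-1.598, 0.009, -1.135]
force: [-0.1, -0.4, 0.2]
width: 12.4
```

apply_moves:
  commands:
    - [[0.8,0,0,0,0.1,0],[0.5,0,0,0,0,0],[0,0,0,0,0,0],[0,0,0,0,0,0]]

```text
clock: 13.93
eef_pos: [562.7, 36.1, 145.5]
tool_rot: [-1.613, 0.006, -1.161]
force: [-0.5, 0.7, -0.0]
width: 12.8
```

```bash
python3 -c "
from h import *
to([578,39.7,125],23-90)"
```

```text
t 13.9333 p [562.7  36.1 145.5] rpy [-1.613  0.006 -1.161] F [-0.5  0.7 -0. ] w 12.780959923238978 q [-0.12  0.63  0.    1.81  0.01  0.74 -1.29]
shift [0.07 0.5  0.41]
jaw yaw -66.5 tilt fix(5deg) [ 0.48  0.   -0.07]
turn y 0.09
```

apply_moves:
  commands:
    - [[0,0,0,0.48,0.09,-0.07],[0,0,0,0,0,0],[0,0,0,0,0,0]]

```text
clock: 14.18
eef_pos: [559.4, 38.1, 141.5]
tool_rot: [-1.577, 0.004, -1.167]
force: [0.8, -0.1, -0.1]
width: 12.8
```

```bash
python3 -c "
from h import *
to([578,39.7,120],23-90)"
```

```text
t 14.1833 p [559.4  38.1 141.5] rpy [-1.577  0.004 -1.167] F [ 0.8 -0.1 -0.1] w 12.835927797588939 q [-0.11  0.62 -0.    1.85  0.    0.68 -1.29]
shift [0.15 0.53 0.45]
jaw yaw -66.9 tilt fix(5deg) [ 0.08  0.   -0.04]
turn y 0.02
```

apply_moves:
  commands:
    - [[0.08,0.15,0.23,0.06,0,-0.04],[0.07,0.15,0.22,0,0,0],[0,0.15,0,0,0,0],[0,0,0,0,0,0],[0,0,0,0,0,0]]

```text
clock: 14.6
eef_pos: [580.0, 45.3, 119.9]
tool_rot: [-1.574, 0.003, -1.159]
force: [0.4, -0.3, -0.9]
width: 12.4
```

```bash
python3 -c "
from h import *
to([578,39.7,112],23-90)"
```

```text
t 14.6 p [580.   45.3 119.9] rpy [-1.574  0.003 -1.159] F [ 0.4 -0.3 -0.9] w 12.379270964449338 q [-0.12  0.68 -0.01  1.81  0.    0.66 -1.29]
shift [ 0.11  0.2  -0.1 ]
jaw yaw -66.4 tilt fix(5deg) [ 0.04  0.   -0.03]
turn y 0.11
```

apply_moves:
  commands:
    - [[0.11,0.1,-0.1,0.04,0.1,-0.03],[0,0,0,0,0,0],[0,0,0,0,0,0]]

```text
clock: 14.85
eef_pos: [577.5, 39.5, 115.1]
tool_rot: [-1.571, 0.0, -1.168]
force: [0.5, -0.8, -0.3]
width: 12.5
```

```bash
python3 - <<'E'
from h import *
import pickle
to([578,39.7,112],23-90)
a=grab('scene','s3');b=grab('top','t3');s=st();pickle.dump((a,b,s),open('i3.pkl','wb'))
def crop(d,r=20,k=10):
    c=proj(d,[578,40,85])[0].round().astype(int);print(c-r)
    return cv2.resize(d['image'][c[1]-r:c[1]+r,c[0]-r:c[0]+r,::-1],None,fx=k,fy=k,interpolation=cv2.INTER_CUBIC)
cv2.imwrite('pics/crop3.png',np.clip(np.hstack([crop(b),crop(a)]).astype(float)*1.8,0,255).astype(np.uint8))
E
```

```text
t 14.85 p [577.5  39.5 115.1] rpy [-1.571  0.    -1.168] F [ 0.5 -0.8 -0.3] w 12.540823091366313 q [-0.11  0.68 -0.    1.82  0.    0.64 -1.29]
shift [0.   0.08 0.01]
jaw yaw -66.9 tilt fix(5deg) [ 0.01  0.   -0.  ]
turn y 0.01
t 14.95 p [577.4  39.2 115.2] rpy [-1.572  0.    -1.168] F [ 0.7 -0.1 -0.5] w 12.42382154272996 q [-0.11  0.68 -0.    1.82  0.    0.64 -1.29]
[302 160]
[308 193]
```

View pics/crop3.png

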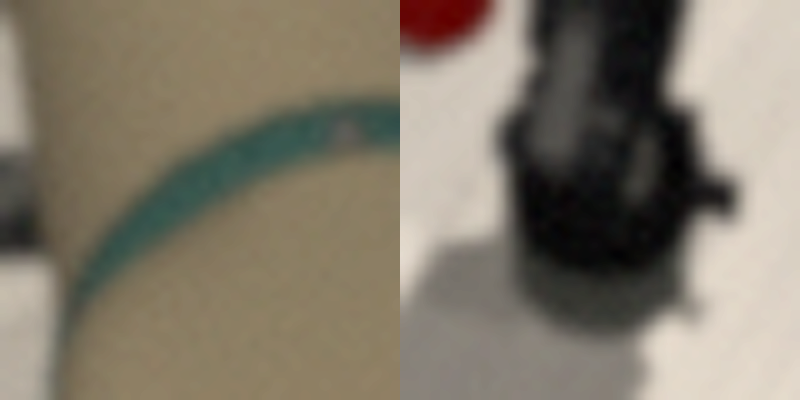

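```bash
python3 - <<'E'
from h import *
import pickle
a,b,s=pickle.load(open('i3.pkl','rb'));p=np.array(s['eef_pos']);o=np.array([308,193]);t=np.linspace(0,2*np.pi,73)
g=a['image'][193:233,308:348].astype(float).mean(2);G=cv2.resize(g,None,fx=10,fy=10,interpolation=cv2.INTER_CUBIC)
ex=np.vstack([(proj(a,np.stack([p[0]+25*np.cos(t),p[1]+25*np.sin(t),np.full(t.shape,p[2]+z)],-1))-o+.45)*10 for z in(-21.4,-4.4)])
print('skirt exp min',ex.min(0).round(),'max',ex.max(0).round())
print('col 200 vertical profile',[(y,int(G[y,200])) for y in range(240,360,8)])
print('row 230',[(x,int(G[230,x])) for x in list(range(96,144,6))+list(range(264,312,6))])
for ax in((577.1,38.5),(578,39.7)):
    C=(proj(a,np.stack([ax[0]+23*np.cos(t),ax[1]+23*np.sin(t),np.full(t.shape,61.5)],-1))-o+.45)*10
    print('bezel',ax,C.min(0).round(),C.max(0).round())
E
```

```text
skirt exp min [104.  67.] max [310. 279.]
col 200 vertical profile [(240, 6), (248, 6), (256, 5), (264, 7), (272, 11), (280, 19), (288, 25), (296, 28), (304, 29), (312, 30), (320, 33), (328, 41), (336, 51), (344, 62), (352, 68)]
row 230 [(96, 83), (102, 73), (108, 56), (114, 42), (120, 27), (126, 15), (132, 9), (138, 6), (264, 5), (270, 7), (276, 17), (282, 31), (288, 52), (294, 70), (300, 86), (306, 98)]
bezel (577.1, 38.5) [109. 179.] [291. 337.]
bezel (578, 39.7) [115. 178.] [297. 336.]
```

Scene crop: the knob skirt is centred at x≈201 and the bezel at x≈200, so they are aligned. Now descending.

apply_moves:
  commands:
    - [[0,0.15,0,0,0,0],[0,0.1,0,0,0,0],[0,0,0,0,0,0]]

```text
clock: 15.2
eef_pos: [577.9, 39.1, 105.2]
tool_rot: [-1.57, -0.0, -1.169]
force: [-0.3, -0.3, -0.7]
width: 12.4
```

apply_moves:
  commands:
    - [[0,0.06,0,0,0,0],[0,0.06,0,0,0,0],[0,0,0,0,0,0]]

```text
clock: 15.45
eef_pos: [577.7, 39.2, 99.6]
tool_rot: [-1.571, -0.0, -1.169]
force: [-0.3, -0.3, 0.3]
width: 12.7
```

```bash
python3 -c "
from h import *
to([577.5,39.3,100],23-90)"
```

```text
t 15.45 p [577.7  39.2  99.6] rpy [-1.571 -0.    -1.169] F [-0.3 -0.3  0.3] w 12.740653542988081 q [-0.11  0.7  -0.    1.83  0.    0.61 -1.29]
shift [-0.   -0.01 -0.  ]
jaw yaw -67.0 tilt fix(5deg) [-0.  0.  0.]
turn y 0.01
```

The knob is 7 mm below the spindle's top with no force, so it is sliding on. Continuing.

apply_moves:
  commands:
    - [[0,0.06,0,0,0,0],[0,0.06,0,0,0,0],[0,0,0,0,0,0]]

```text
clock: 15.7
eef_pos: [577.8, 39.2, 94.2]
tool_rot: [-1.57, -0.0, -1.169]
force: [-0.2, -0.3, -0.1]
width: 12.4
```

apply_moves:
  commands:
    - [[0,0.06,0,0,0,0],[0,0.06,0,0,0,0],[0,0,0,0,0,0]]

```text
clock: 15.95
eef_pos: [578.2, 39.3, 89.8]
tool_rot: [-1.57, -0.0, -1.169]
force: [-1.3, -0.2, 4.9]
width: 12.8
```

apply_moves:
  commands:
    - [[0,0.06,0,0,0,0],[0,0.06,0,0,0,0],[0,0,0,0,0,0]]

```text
clock: 16.2
eef_pos: [578.2, 39.3, 86.5]
tool_rot: [-1.569, -0.0, -1.169]
force: [-1.1, -0.9, 5.7]
width: 12.8
```

```bash
python3 -c "
from h import *
s=st();print(s['torque']);to([577.5,39.3,84],23-90)"
```

```text
t 16.2 p [578.2  39.3  86.5] rpy [-1.569 -0.    -1.169] F [-1.1 -0.9  5.7] w 12.799923689732976 q [-0.11  0.72 -0.    1.84  0.    0.58 -1.29]
[-0.01526947  0.42459172  0.01505101]
t 16.2 p [578.2  39.3  86.5] rpy [-1.569 -0.    -1.169] F [-1.1 -0.9  5.7] w 12.799923689732976 q [-0.11  0.72 -0.    1.84  0.    0.58 -1.29]
shift [-0.01  0.06 -0.02]
jaw yaw -67.0 tilt fix(5deg) [-0.02  0.    0.01]
turn y 0.01
```

apply_moves:
  commands:
    - [[0,0.06,0,0,0,0],[0,0.06,0,0,0,0],[0,0,0,0,0,0]]

```text
clock: 16.45
eef_pos: [578.2, 39.3, 85.3]
tool_rot: [-1.569, -0.001, -1.169]
force: [-2.8, 0.1, 8.8]
width: 12.5
```

apply_moves:
  commands:
    - [[0,0.05,0,0,0,0]]

```text
clock: 16.53
eef_pos: [578.2, 39.3, 84.5]
tool_rot: [-1.568, -0.001, -1.169]
force: [-2.2, -0.7, 8.4]
width: 12.4
```

apply_moves:
  commands:
    - [[0,0.05,0,0,0,0]]

```text
clock: 16.62
eef_pos: [578.3, 39.3, 84.2]
tool_rot: [-1.568, -0.001, -1.169]
force: [-4.9, 0.1, 21.1]
width: 12.9
```

```bash
python3 - <<'E'
from h import *
st();a=grab('scene','s4');b=grab('top','t4');st()
for _ in range(6):grab('scene')
s=st()
c=cv2.resize(a['image'][183:243,293:373,::-1],(640,480),interpolation=cv2.INTER_CUBIC)
c2=cv2.resize(a['image'][255:315,205:285,::-1],(160,120),interpolation=cv2.INTER_CUBIC);c[:120,:160]=c2
cv2.imwrite('pics/crop4.png',np.clip(c.astype(float)*1.7,0,255).astype(np.uint8))
E
```

```text
t 16.6167 p [578.3  39.3  84.2] rpy [-1.568e+00 -1.000e-03 -1.169e+00] F [-4.9  0.1 21.1] w 12.917631792820135 q [-0.11  0.72 -0.    1.84  0.    0.57 -1.29]
t 16.7167 p [578.3  39.3  84.3] rpy [-1.568e+00 -1.000e-03 -1.169e+00] F [-3.2 -0.1 14.9] w 12.319937007581677 q [-0.11  0.72 -0.    1.84  0.    0.57 -1.29]
t 17.0167 p [578.3  39.3  84.3] rpy [-1.568e+00 -1.000e-03 -1.169e+00] F [-4.5 -0.2 15.3] w 12.754092465553232 q [-0.11  0.72 -0.    1.84  0.    0.57 -1.29]
```

View pics/crop4.png

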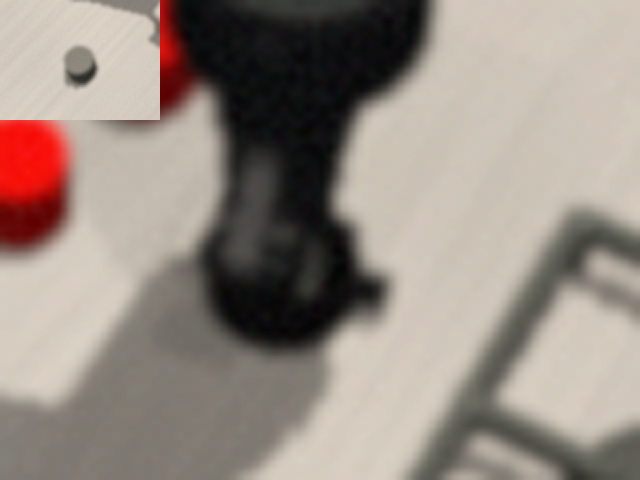

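The picture shows the knob down over the bezel (scene crop ≈(280,290)), with its nose to the right and the cap upright in the inset. The push has settled at 15 N; I'll add one slightly firmer push for margin.

apply_moves:
  commands:
    - [[0,0.07,0,0,0,0]]

```text
clock: 17.1
eef_pos: [578.4, 39.3, 84.1]
tool_rot: [-1.567, -0.001, -1.169]
force: [-7.5, -0.6, 30.1]
width: 12.9
```

```bash
python3 - <<'E'
from h import *
for _ in range(10):grab('scene')
s=st()
if 12<s['force'][2]<38 and abs(s['eef_pos'][2]-84)<1.5: print(finish_job())
E
```

```text
t 17.6 p [578.3  39.3  84.2] rpy [-1.567e+00 -1.000e-03 -1.169e+00] F [-6.3 -0.3 22.7] w 12.55886342352061 q [-0.11  0.72 -0.    1.84  0.    0.57 -1.29]
the job is handed in; nothing more can be done
None
```

I lifted the grey cap off the spindle and stood it upright, open end down, on the table at about (523, -214). I then gripped the black knob by its bar, turned it so its nose points at a yaw of about 23°, slid it onto the spindle, and handed in at 17.6 s still pressing it down.

**Fit and press:** The knob slid about 12 mm onto the spindle with almost no force. The spring then pushed back, with about 5 N as it took hold and 9 N near the stop, until there was a hard stop. There the tool tip stood at z = 84.2 mm, against 84.4 mm worked out for a knob that is fully on and pressed in. The push held steady at about 23 N just before hand-in.

**Bystanders:** In the later scene pictures the cap is upright and the red look-alikes have not moved. I saw nothing touch the tin, carton or bowl, but I did not re-measure where they stand.

**Checks that disagreed:**
- **Spindle flat:** the two cameras gave its direction as about 18–20° and 29–31°. I used about 23°, and the free slide-on suggests that was close enough.
- **Positions:** the two cameras also differed by about 2 mm in x.
- **Final alignment:** the top camera was blocked by the arm, so I checked the knob over the spindle in the scene view only.
- **Cap placing:** the first spot I chose was too close to the robot for one wrist joint, so I moved the cap farther out. It met the table with about 29 N while I lowered it.

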